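Collapse the board cradle's snap-button tube by one hole and lay the board in

TASK

The board cradle is set one hole too narrow for the small circuit board. Press in the sprung button on its telescoping tube, slide the outer tube back over the inner one until the button clicks out in the very next hole, without ramming the tube against the button, and then lay the small board gently and flat on the ledges of the two jaws, between their lips and centred on them. Leave the other things on the bench where they are.

Things in the scene. Friction and masses are not known exactly. Their poses are not given: they have to be found in the camera images.
- cradle: bench-made board cradle, fixed to the bench: grey plate 90 x 336 x 14 mm, fixed black jaw at its -y end, clamp block (66 mm tall, from y = +128 mm) at its +y end holding a 20 mm square inner tube. Origin: centre of the underside. The tube's axis runs along y at x = 0, 48 mm above the bench; the outer tube is 25 mm square and carries the moving jaw at its -y end
- fixed_seat (a point): foot of the fixed jaw's lip, middle of the edge where lip and ledge meet, 58 mm above the bench. Each jaw is 46 mm wide (x), with an 8 mm deep ledge towards the other jaw and behind it a lip with a flared top, 69 mm above the bench. Between the jaws nothing stands on the plate
- moving_seat (a point): foot of the moving jaw's lip, at the same height as the fixed one; travels with the outer tube. 34 mm from the fixed seat at the start; once the button sits in the next hole the gap is 3 to 6 mm more than the board is long
- tube (a joint): travel of the outer tube, m: 0 at the start, growing as it collapses towards the cradle's +y. Drags with 5 N. Three 10 mm holes on its -x side, hand-drilled unevenly 25 to 45 mm apart, so the next one must be felt for: the button has 0.75 mm play there and then stops the tube. Over 14 N between tube and button damages it. A black collar 29 mm square starts 25 mm beyond the first hole (+y)
- button_tip (a point): tip of the domed steel button, 9 mm across, on the tube's -x side, 48 mm above the bench. Out, it stands 5 mm proud, tube and button being 30 mm wide together. It is pressed along the cradle's +x and does not travel with the outer tube. Squeezed flush, its dome slips under the hole's edge when the outer tube is pushed along with 12 to 16 N (drag included; a pinch of 20 to 30 N carries it), and stays under the 2 mm wall to the next hole
- snap_button (a joint): how far the button is pressed in, m: 0 fully out (locked in a hole), 0.005 flush with the outer tube's face, 0.007 under its wall. Spring: 2 N to start, 3.5 N at flush, 4 N under the wall
- board_mid (a point): middle of the small circuit board (50 x 70 mm, the smaller of two loose green boards), half-way up its 4 mm thick edge, 2 mm above its underside; parts stand up to 14 mm above the underside. x along the 50 mm, y along the 70 mm, z up. Lies flat on the bench; grasp by the edges, across the 50 mm. About 0.06 kg
- large_board: the larger loose green board, 80 x 110 x 14 mm, flat on the bench; leave it. Origin at the centre of its underside
- side_cutters: red-handled side cutters, 59 x 164 x 15 mm, lying on the bench; leave them
- solder_reel: solder reel, 52 mm across and 46 mm tall, origin about 37 mm beside its axis, beside the work; leave it
- terminal_strip: white terminal strip 18 x 100 x 17 mm, behind the cradle; leave it

How it is judged (in metres and radians):
On the way, in this order (a step that is already met when the one before it is completed fails the run):
1. the button is pressed in and the tube has left its first hole (value of joint snap_button above 0.005 m and value of joint tube between 0.006 and 0.028 m), for 0.1 s.
2. the button has clicked out in the next hole (value of joint snap_button below 0.002 m and value of joint tube between 0.03 and 0.044 m), for 0.2 s.
At the end, for the whole second after the job is handed in: the button stands out (pressed under 2 mm) in the next hole (tube travel 30 to 44 mm); the small board rests on both ledges between the lips: level within 0.05 rad, in line with the tube within 0.12 rad, 10 mm sideways, middle half-way between the lips within 5 mm, at rest (all of step 2 and z of board_mid in the frame of cradle between 0.058 and 0.0625 m and x of board_mid in the frame of cradle between -0.01 and 0.01 m and y of board_mid in the frame of cradle between -0.0945 and -0.0825 m and angle between the y axis of board_mid and the y axis of cradle, either way round below 0.12 rad and angle between board_mid's own z axis and vertical below 0.05 rad and linear speed of small_board below 0.01 m/s); the robot touches nothing.
It fails at once if the tube is rammed against the button (more than 14 N between them) (contact force between tube and snap_button above 14 N).
It fails at once if the board is dropped or thrown into the cradle (faster than 0.4 m/s within 55 mm of a seat) (linear speed of small_board above 0.4 m/s and (distance between board_mid and fixed_seat below 0.055 m or distance between board_mid and moving_seat below 0.055 m)).
It fails at once if a bystander is shifted by more than 20 mm (distance of any of large_board, side_cutters, solder_reel, terminal_strip from where it was at the start of the episode above 0.02 m).
It also fails if it takes over 48 s, if anything falls off the work surface, if the arm or the gripper's body presses on something with over 40 N, if the wrist force passes 120 N, or if a joint passes its speed limit or range.

ROBOT

A 6-joint arm with a two-finger parallel gripper is mounted at the origin on a cart in front of the work surface, level with it; the furniture and walls round the work are solid. World frame = base frame: x ahead of the robot, y to its left, z up, the work surface at z = 0. Lengths are in mm, angles in rad, forces in N, time in s.
With the tool pointing down it reaches from about 400 to 925 mm from the base axis. Payload 12.5 kg.
Tool frame: the origin (TCP) lies at the very end of the fingers, on their centre line; the grasp point (between the pads) lies 19 mm behind it; z points along the fingers, y is the line along which they close (so a half turn about z gives the same grasp; the last joint's range is limited). The gripper opens to 95 mm and grips with 3 to 60 N. Pads are 20 mm wide; open, the fingers measure 119 mm over their backs; the gripper's body (75 mm by 180 mm) begins 59 mm behind the grasp point.
Start: joints at [-1.381, 0.491, 1.559, -0, 1.092, -0.106], TCP at [182.214, -597.867, 214.661] pointing down, gripper open.
Joint ranges: [-3.1, 3.1], [-0.84, 2.19], [0.05, 2.79], [-1.13, 4.28], [0.06, 2.93], [-2.69, 2.69]. Speed limits (rad/s): [2.22, 2.22, 2.79, 3.14, 3.14, 3.14].

INTERFACE

Orientations are given as [roll, pitch, yaw] about the fixed x, y, z axes, in that order (R = Rz(yaw) Ry(pitch) Rx(roll)).
In Python, from cell import * gives the robot as it stands.
- The arm moves only by the tool jog_arm, never from a script. Its argument "targets" is a list of rows, each an object with "turn": the turn, a rotation vector about the world's x, y, z in degrees, a list of three; "slide": the shift along the world's x, y, z in mm, a list of three; "claw": the opening in per cent of the stroke, from 0 (shut) to 100 (fully open). In form: [{"turn": [wx, wy, wz], "slide": [x, y, z], "claw": claw}, ...]. A call has 1 to 5 rows; each row shifts and turns the commanded pose from where the row before left it; what a row does not reach is not made up. A row lasts 1/8 s, in which the tool goes at most 62.5 mm and 10.7 degrees, less where a joint would pass 70% of its speed; a pose out of reach is approached as far as the arm can. A call with a gripper value outside its range is refused whole. The fingers move at their own pace and stop on an object; the grip force is fixed at half the most. Time passes only in rows, so rows that do not move let the fingers close. It gives the time, the measured TCP pose, the force, the opening and the grip force at its end, in the units of the state.
- state(): the state, without advancing time (a new reading comes with each control period).
- read_camera(name): name is "scene" or "side" or "wrist"; returns a dict with "frame" (384x512x3 uint8, blue, green, red), "mtx" (3x3 intrinsics, pixels), "R" (3x3) and "t" (3): a world point X has camera coordinates R X + t. Camera axes: x right, y down, z forward; pixel columns grow to the right and rows downward; lengths in mm; the calibration is good to about 2 mm. The wrist camera is an equidistant fisheye: a pixel r from the principal point sees the ray r / f radians off the axis. A picture is of the moment at which its call begins. There is no depth.
- job_done(): hands the job in; it is judged then, once.
Trained networks look in the newest picture that a camera, given by its name, has taken for a name from the list of things; names that differ only in an ending like _2 or _b are one class to them, and where a whole thing is asked for, a point or a joint stands for the part that bears it (a point fixed in the world has none). Each returns a list of dicts, best first, with "conf" (0 to 1); they miss things now and then, are a little off and sometimes report something else, mostly with a low value. They report only what shows in the picture. A call takes as long as a camera call.
- look_for(query, camera): "xy" ([column, row] in pixels, amid what is visible of it).
The state is a dict: "t": time; "joints": joint angles; "qvel": joint speeds; "tau": joint torques, N m; "eef_pos": TCP position; "tcp_rot": TCP orientation; "ft_force": force on the tool from outside, world axes, zero at the start; "moment": the same for the moment, N m; "opening": opening from 0.0 (shut) to 1.0 (fully open); "grip_force": force on a finger pad.
Only numpy, scipy, OpenCV 4.12 (cv2) and the standard library are available. Lean on these libraries where they do the work, as an engineer would, in place of code of your own. Each camera call takes 0.05 s, during which the arm holds its last target. There are 200 camera calls.

## Working session

There is one attempt and no reset: what is moved stays moved. The work goes in short steps, Python scripts to look and compute and a tool call to move; the robot and the scene stay as the last step left them, time stands still between calls to the robot, and variables do not carry over. Pictures are saved under pics/ and viewed, at most 10 in all, crops included, and the job is handed in when it is done.

Besides the shell and the picture viewer there is one more tool, called after "Request:" as name(argument=value, ...) on one line, values as JSON. jog_arm: Moves the arm, as the interface text tells. Its arguments: {"type":"object","properties":{"targets":{"type":"array","items":{"type":"object","properties":{"turn":{"type":"array","items":{"type":"number"}},"slide":{"type":"array","items":{"type":"number"}},"claw":{"type":"number"}}}}},"required":["targets"]}

```bash
mkdir -p pics
cat > h.py <<'E'
from cell import *
import numpy as np, cv2
def ray(c,uv):
    K=np.array(c["mtx"]);R=np.array(c["R"]);t=np.array(c["t"]).ravel()
    x=(uv[0]-K[0,2])/K[0,0];y=(uv[1]-K[1,2])/K[1,1]
    return -R.T@t, R.T@np.array([x,y,1.])
def onz(c,uv,z):
    o,d=ray(c,uv); return o+d*(z-o[2])/d[2]
def tri(c1,u1,c2,u2):
    (o1,d1),(o2,d2)=ray(c1,u1),ray(c2,u2)
    s=np.linalg.lstsq(np.c_[d1,-d2],o2-o1,rcond=None)[0]
    return (o1+s[0]*d1+o2+s[1]*d2)/2, np.linalg.norm(o1+s[0]*d1-o2-s[1]*d2)
E
python3 - <<'E'
from h import *
C={}
for n in("scene","side"):
    C[n]=read_camera(n); cv2.imwrite(f"pics/{n}0.png",C[n]["frame"])
    np.savez(f"{n}.npz",**C[n])
Z=dict(cradle=14,fixed_seat=58,moving_seat=58,button_tip=48,board_mid=2,large_board=5,side_cutters=7,solder_reel=46,terminal_strip=17)
for q,z in Z.items():
    for n in C:
        for d in look_for(q,n)[:2]: print(q,n,round(d["conf"],2),np.round(d["xy"]),np.round(onz(C[n],d["xy"],z)))
for n in C: print(n,np.round(-C[n]["R"].T@C[n]["t"]))
s=state();print(s["t"],s["eef_pos"],s["tcp_rot"])
E
```

```text
cradle scene 0.93 [264. 205.] [549. -26.  14.]
cradle side 0.62 [274. 196.] [535. -70.  14.]
fixed_seat scene 0.59 [268. 208.] [488.  -3.  58.]
fixed_seat scene 0.38 [286. 193.] [521. -82.  58.]
fixed_seat side 0.96 [270. 200.] [515.   5.  58.]
fixed_seat side 0.57 [222. 225.] [603. 193.  58.]
moving_seat scene 0.71 [284. 193.] [522. -78.  58.]
moving_seat scene 0.65 [119. 277.] [445. 441.  58.]
moving_seat side 0.5 [280. 180.] [ 531. -116.   58.]
board_mid scene 0.56 [205. 248.] [483. 198.   2.]
board_mid side 0.76 [255. 247.] [483. 184.   2.]
board_mid side 0.47 [276. 196.] [535. -84.   2.]
side_cutters scene 0.89 [118. 278.] [489. 438.   7.]
side_cutters side 0.73 [219. 307.] [466. 436.   7.]
solder_reel scene 0.82 [198. 207.] [600. 165.  46.]
solder_reel scene 0.34 [206. 247.] [447. 210.  46.]
solder_reel side 0.5 [222. 226.] [606. 185.  46.]
terminal_strip scene 0.75 [280. 178.] [ 635. -135.   17.]
terminal_strip scene 0.71 [194. 208.] [635. 162.  17.]
terminal_strip side 0.63 [258. 178.] [ 641. -145.   17.]
scene [-390.  528.  975.]
side [ 60. 939. 921.]
1.0 [ 182.22067624 -597.8705002   214.69149125] [3.14145218e+00 2.68433517e-05 2.95825504e-01]
```

View pics/scene0.png

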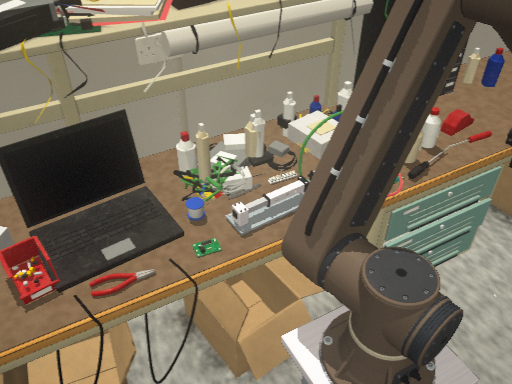

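View pics/side0.png

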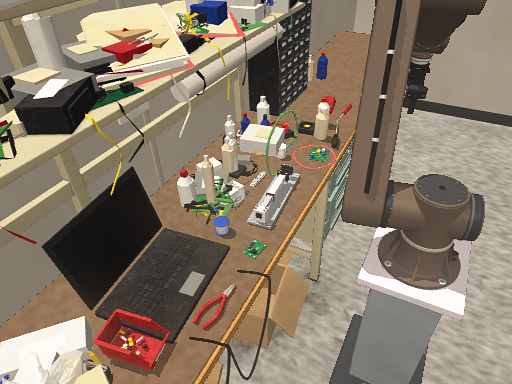

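The cradle lies around (530,-60) in the world, and the small board is near (483,190). I'll enlarge both views to find out which way the cradle points.

Run:
```python
from h import *
a=np.load("scene.npz")["frame"][165:265,190:320];b=np.load("side.npz")["frame"][160:260,230:330]
f=lambda i:cv2.resize(i,None,fx=5,fy=5,interpolation=cv2.INTER_CUBIC)
cv2.imwrite("pics/c0.png",cv2.resize(np.hstack([f(a)[:, :],f(b)]),None,fx=.69,fy=.69))
```

```text
(no output)
```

View pics/c0.png

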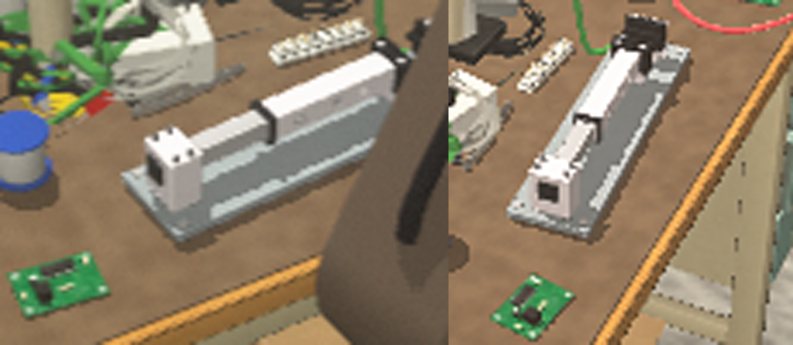

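The clamp block is at the +y world end and the black jaws at -y, so the cradle's axes roughly match the world's. Next I'll estimate the yaw from the plate and board corners.

Run:
```python
from h import *
S=dict(np.load("side.npz"));A=dict(np.load("scene.npz"))
g=lambda x,y:(230+(x-448)/3.45,160+y/3.45)
k=lambda x,y:(190+x/3.45,165+y/3.45)
P={n:onz(S,g(*p),14) for n,p in dict(nl=(508,208),nr=(588,234),fr=(690,48)).items()}
for n in P: print(n,np.round(P[n]))
for p in [(123,172),(181,235)]: print("scene",np.round(onz(A,k(*p),14)))
d=P["fr"]-P["nr"];print(np.arctan2(d[0],-d[1]), "centre",(P["nl"]+P["fr"])/2)
for p in [(533,277),(575,296),(532,335),(492,312)]: print("b",np.round(onz(S,g(*p),4)))
for p in [(96,255),(110,290),(25,317),(8,272)]: print("bs",np.round(onz(A,k(*p),4)))
```

```text
nl [562.  94.  14.]
nr [472.  93.  14.]
fr [ 500. -243.   14.]
scene [564.  94.  14.]
scene [474.  86.  14.]
0.08502750090721155 centre [531.12175718 -74.72131755  14.        ]
b [498. 161.   4.]
b [450. 166.   4.]
b [465. 227.   4.]
b [512. 218.   4.]
bs [496. 153.   4.]
bs [456. 160.   4.]
bs [462. 230.   4.]
bs [513. 223.   4.]
```

Request:
jog_arm(targets=[{"turn": [0, 0, 6], "slide": [20, 50, 20], "claw": 100}, {"turn": [0, 0, 6], "slide": [25, 50, 20], "claw": 100}, {"turn": [0, 0, 6], "slide": [30, 50, 20], "claw": 100}, {"turn": [0, 0, 6], "slide": [30, 50, 20], "claw": 100}, {"turn": [0, 0, 6], "slide": [30, 50, 10], "claw": 100}])

```text
t: 1.62
eef_pos: [318.0, -346.4, 305.8]
tcp_rot: [3.14, 0.0, 0.823]
ft_force: [0.9, -0.3, 0.3]
opening: 1.0
grip_force: 0.0
```

Request:
jog_arm(targets=[{"turn": [0, 0, 9.5], "slide": [36, 50, 0], "claw": 100}, {"turn": [0, 0, 9.5], "slide": [36, 50, 0], "claw": 100}, {"turn": [0, 0, 9.5], "slide": [36, 50, -10], "claw": 100}, {"turn": [0, 0, 9.5], "slide": [36, 50, -20], "claw": 100}, {"turn": [0, 0, 9], "slide": [36, 60, -20], "claw": 100}])

```text
t: 2.25
eef_pos: [491.9, -96.3, 257.8]
tcp_rot: [3.141, 0.0, 1.645]
ft_force: [0.4, -1.1, -0.3]
opening: 0.998
grip_force: 0.0
```

```bash
cat >> h.py <<'E'
def fray(c,uv):
    K=np.array(c["mtx"]);R=np.array(c["R"]);t=np.array(c["t"]).ravel()
    d=np.array([(uv[0]-K[0,2]),(uv[1]-K[1,2])]);f=K[0,0];r=np.hypot(*d);th=r/f
    return -R.T@t, R.T@np.r_[np.sin(th)*d/max(r,1e-9),np.cos(th)]
def fonz(c,uv,z):
    o,d=fray(c,uv); return o+d*(z-o[2])/d[2]
def fproj(c,X):
    K=np.array(c["mtx"]);p=np.array(c["R"])@np.array(X)+np.array(c["t"]).ravel()
    th=np.arctan2(np.hypot(p[0],p[1]),p[2]);u=p[:2]/np.hypot(p[0],p[1])
    return K[:2,2]+u*th*K[0,0]
def bird(c,x0,x1,y0,y1,z,s):
    # image: right = -y, up = +x ; s px/mm
    W,H=int((y1-y0)*s),int((x1-x0)*s)
    m=np.array([[fproj(c,(x1-j/s,y1-i/s,z)) for i in range(W)] for j in range(H)],np.float32)
    return cv2.remap(c["frame"],m[...,0],m[...,1],cv2.INTER_CUBIC)
E
python3 - <<'E'
from h import *
s=state();print(s["t"],s["eef_pos"],s["tcp_rot"],s["joints"])
c=read_camera("wrist");np.savez("w1.npz",**c)
print(c["mtx"],-c["R"].T@c["t"],c["R"])
Z=dict(cradle=14,fixed_seat=58,moving_seat=58,button_tip=48,board_mid=2)
for q,z in Z.items():
    for d in look_for(q,"wrist")[:2]: print(q,round(d["conf"],2),np.round(d["xy"]),np.round(fonz(c,d["xy"],z)))
cv2.imwrite("pics/w1.png",c["frame"])
cv2.imwrite("pics/w1b.png",bird(c,450,610,-270,130,48,2))
E
```

```text
2.25 [491.87585819 -96.33415107 257.84435351] [3.14080130e+00 3.78382770e-04 1.64499993e+00] [-3.25240992e-01  2.67751268e-01  1.79721406e+00 -4.64043824e-05
  1.07575111e+00 -3.99422723e-01]
[[297.31863964   0.         258.41315285]
 [  0.         297.31863964 189.80730575]
 [  0.           0.           1.        ]] [486.60590306 -23.62198857 428.04842874] [[ 9.97271750e-01  7.38177223e-02  2.77725320e-05]
 [ 7.12306240e-02 -9.62418847e-01  2.62061369e-01]
 [ 1.93715022e-02 -2.61344422e-01 -9.65051210e-01]]
cradle 0.6 [288. 140.] [531. -61.  14.]
fixed_seat 0.78 [291. 142.] [530. -59.  58.]
moving_seat 0.71 [295. 173.] [539. -98.  58.]
button_tip 0.7 [289. 142.] [529. -61.  48.]
board_mid 0.41 [360. 198.] [ 654. -141.    2.]
```

View pics/w1b.png

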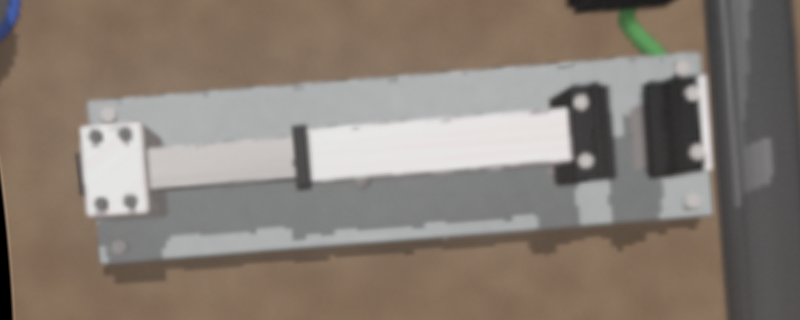

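The button shows as a small bump at (363,182), i.e. about world (518,-51). The collar edge is at column 309. I'll fit the tube's top face for its axis and yaw.

Run:
```python
from h import *
c=dict(np.load("w1.npz"));s=4
b=bird(c,450,610,-270,130,60.5,s)
g=cv2.cvtColor(b,cv2.COLOR_BGR2GRAY)
x1,y1=610,130
pu,pl=[],[]
for col in range(330*2,545*2,8):   # bird2 cols *2
    r=g[:,col].astype(int); w=np.where(r[150:420]>195)[0]+150
    if len(w)>60: pu.append((y1-col/s,x1-w.min()/s));pl.append((y1-col/s,x1-w.max()/s))
pu,pl=np.array(pu),np.array(pl);print(len(pu))
for p in(pu,pl):
    k=np.polyfit(p[:,0],p[:,1],1);r=p[:,1]-np.polyval(k,p[:,0]);m=abs(r)<1.0;k=np.polyfit(p[m,0],p[m,1],1)
    print(k, "x at y=-51:",np.polyval(k,-51),m.sum())
cv2.imwrite("pics/z.png",b)
```

```text
54
[-8.09937802e-02  5.41968563e+02] x at y=-51: 546.0992462477101 50
[-8.07651992e-02  5.17175070e+02] x at y=-51: 521.2940950384345 54
```

Request:
jog_arm(targets=[{"turn": [0, 0, 0.4], "slide": [21, 22, -50], "claw": 100}, {"turn": [0, 0, 0], "slide": [20.5, 23, -50], "claw": 70}, {"turn": [0, 0, 0], "slide": [0, 0, -60], "claw": 50}, {"turn": [0, 0, 0], "slide": [0, 0, -50], "claw": 45}, {"turn": [0, 0, 0], "slide": [0, 0, -18], "claw": 45}])

```text
t: 3.18
eef_pos: [531.2, -54.5, 28.0]
tcp_rot: [-3.139, -0.001, 1.643]
ft_force: [0.6, 0.3, -0.3]
opening: 0.633
grip_force: 0.0
```

Run:
```python
from h import *
c=read_camera("wrist");np.savez("w2.npz",**c);print(c["R"].T@c["t"]*-1)
cv2.imwrite("pics/w2.png",cv2.resize(c["frame"],(768,576)))
s=state();print(s["eef_pos"],s["tcp_rot"],s["ft_force"],s["opening"])
for d in look_for("button_tip","wrist")[:2]: print(d, fonz(c,d["xy"],48))
```

```text
[526.65685351  18.03529617 198.314989  ]
[530.94240627 -54.50205982  27.13029701] [-3.13794937e+00 -1.05700469e-03  1.64349790e+00] [-1.31090619  0.97254134 -2.34514372] 0.5961699796909437
{'xy': [264.3, 134.2], 'conf': 0.7} [529.93147863   6.65321334  48.        ]
{'xy': [235.3, 236.3], 'conf': 0.66} [518.25395678 -50.02268744  48.        ]
```

View pics/w2.png

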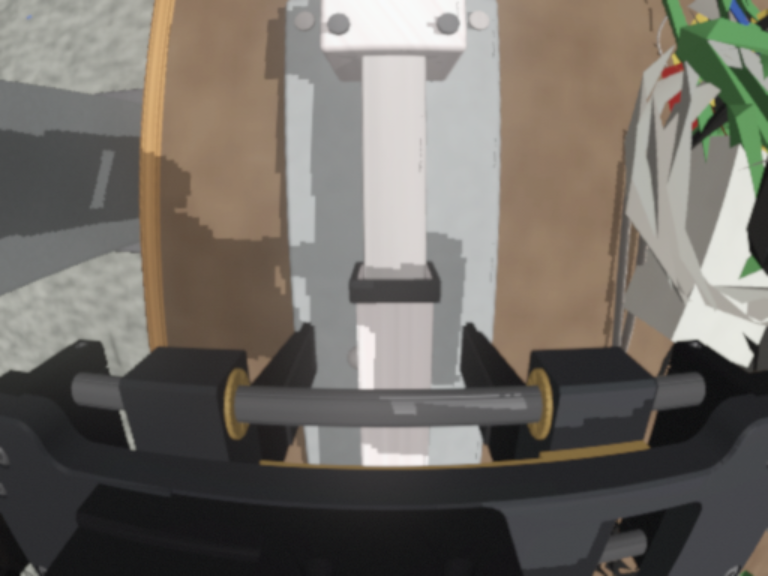

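Button is at (235,238) px, about world (518,-50). I'll shift the tool by +2.5/+4 mm and close.

Request:
jog_arm(targets=[{"turn": [0, 0, 0.5], "slide": [2.5, 4, 2.5], "claw": 45}, {"turn": [0, 0, 0], "slide": [0, 0, 0], "claw": 36}, {"turn": [0, 0, 0], "slide": [0, 0, 0], "claw": 36}])

```text
t: 3.65
eef_pos: [534.9, -49.2, 33.6]
tcp_rot: [3.141, 0.0, 1.655]
ft_force: [-2.7, 0.3, 0.4]
opening: 0.369
grip_force: 1.2
```

Request:
jog_arm(targets=[{"turn": [0, 0, 0], "slide": [0, -1, -3.5], "claw": 36}, {"turn": [0, 0, 0], "slide": [0, 0, 0], "claw": 15}, {"turn": [0, 0, 0], "slide": [0, 0, 0], "claw": 15}, {"turn": [0, 0, 0], "slide": [0, 0, 0], "claw": 15}])

```text
t: 4.15
eef_pos: [533.4, -50.1, 28.9]
tcp_rot: [-3.138, -0.001, 1.655]
ft_force: [-8.4, -3.5, 3.9]
opening: 0.261
grip_force: 30.0
```

Request:
jog_arm(targets=[{"turn": [0, 0, 0], "slide": [-1.3, 0.5, 0.5], "claw": 15}, {"turn": [0, 0, 0], "slide": [0, 0.5, 0], "claw": 15}, {"turn": [0, 0, 0], "slide": [0, 0.5, 0], "claw": 15}])

```text
t: 4.53
eef_pos: [533.2, -49.1, 29.0]
tcp_rot: [-3.141, 0.0, 1.655]
ft_force: [-1.4, -7.5, -6.0]
opening: 0.269
grip_force: 30.0
```

Request:
jog_arm(targets=[{"turn": [0, 0, 0], "slide": [0, 0.5, 0.5], "claw": 15}, {"turn": [0, 0, 0], "slide": [0, 0.4, 0], "claw": 15}, {"turn": [0, 0, 0], "slide": [0, 0, 0], "claw": 15}])

```text
t: 4.9
eef_pos: [533.2, -48.2, 29.0]
tcp_rot: [-3.14, 0.0, 1.655]
ft_force: [0.6, -6.3, -13.3]
opening: 0.258
grip_force: 30.0
```

Request:
jog_arm(targets=[{"turn": [0, 0, 0], "slide": [0, 0.6, -1.2], "claw": 15}, {"turn": [0, 0, 0], "slide": [0, 0.6, 0], "claw": 15}, {"turn": [0, 0, 0], "slide": [0, 0.4, 0], "claw": 15}, {"turn": [0, 0, 0], "slide": [0, 0, 0], "claw": 15}])

```text
t: 5.4
eef_pos: [533.1, -46.9, 28.9]
tcp_rot: [-3.141, 0.0, 1.655]
ft_force: [-5.0, -7.6, 2.7]
opening: 0.263
grip_force: 30.0
```

Request:
jog_arm(targets=[{"turn": [0, 0, 0], "slide": [-0.4, 0.8, 0], "claw": 15}, {"turn": [0, 0, 0], "slide": [0, 0.8, 0], "claw": 15}, {"turn": [0, 0, 0], "slide": [0, 0.8, 0], "claw": 15}, {"turn": [0, 0, 0], "slide": [0, 0.8, 0], "claw": 15}])

```text
t: 5.9
eef_pos: [532.8, -43.5, 28.9]
tcp_rot: [-3.141, 0.0, 1.655]
ft_force: [-4.2, -7.7, 3.5]
opening: 0.262
grip_force: 30.0
```

Run:
```python
from h import *
c=read_camera("wrist");s=state();print(s["eef_pos"],s["ft_force"])
p=dict(np.load("w2.npz"))
for k in(p,c):
    b=bird(k,525,540,-60,60,62.5,4);g=b.mean(axis=(0,2));d=np.where(g<90)[0]
    print([60-i/4 for i in d if 0<i][:1],[60-i/4 for i in d],)
```

```text
[532.82203523 -43.38260689  28.94915275] [-3.6816462  -4.57056557  2.75499656]
[np.float64(-16.75)] [np.float64(-16.75), np.float64(-17.0), np.float64(-17.25), np.float64(-17.5), np.float64(-17.75), np.float64(-18.0), np.float64(-18.25), np.float64(-18.5), np.float64(-18.75), np.float64(-19.0), np.float64(-19.25), np.float64(-19.5), np.float64(-19.75), np.float64(-20.0), np.float64(-20.25), np.float64(-20.5), np.float64(-20.75), np.float64(-21.0), np.float64(-21.25), np.float64(-21.5), np.float64(-21.75), np.float64(-22.0), np.float64(-22.25), np.float64(-22.5), np.float64(-22.75), np.float64(-23.0), np.float64(-23.25), np.float64(-23.5), np.float64(-56.5), np.float64(-56.75), np.float64(-57.0)]
[np.float64(-10.0)] [np.float64(-10.0), np.float64(-10.25), np.float64(-10.5), np.float64(-10.75), np.float64(-11.0), np.float64(-11.25), np.float64(-11.5), np.float64(-11.75), np.float64(-12.0), np.float64(-12.25), np.float64(-12.5), np.float64(-12.75), np.float64(-13.0), np.float64(-13.25), np.float64(-13.5), np.float64(-13.75), np.float64(-14.0), np.float64(-14.25), np.float64(-14.5), np.float64(-14.75), np.float64(-15.0), np.float64(-15.25), np.float64(-15.5), np.float64(-15.75), np.float64(-16.0), np.float64(-16.25), np.float64(-16.5), np.float64(-16.75), np.float64(-17.0), np.float64(-45.75), np.float64(-46.0), np.float64(-46.25), np.float64(-46.5), np.float64(-46.75), np.float64(-47.0), np.float64(-47.25), np.float64(-59.25), np.float64(-59.5), np.float64(-59.75)]
```

The tube has travelled 6.6 mm with the gripper and the pads have not slipped. Going on to about 26 mm.

Request:
jog_arm(targets=[{"turn": [0, 0, 0], "slide": [-0.5, 2, -0.2], "claw": 15}, {"turn": [0, 0, 0], "slide": [-0.3, 2, 0], "claw": 15}, {"turn": [0, 0, 0], "slide": [-0.2, 2, 0], "claw": 15}, {"turn": [0, 0, 0], "slide": [-0.2, 2, 0], "claw": 15}, {"turn": [0, 0, 0], "slide": [-0.2, 2, 0], "claw": 15}])

```text
t: 6.58
eef_pos: [532.1, -33.6, 28.9]
tcp_rot: [3.141, 0.001, 1.655]
ft_force: [-2.2, -8.4, 2.8]
opening: 0.261
grip_force: 30.0
```

Request:
jog_arm(targets=[{"turn": [0, 0, 0], "slide": [-0.2, 2, 0], "claw": 15}, {"turn": [0, 0, 0], "slide": [-0.2, 2, 0], "claw": 15}, {"turn": [0, 0, 0], "slide": [-0.1, 2, 0], "claw": 15}, {"turn": [0, 0, 0], "slide": [-0.1, 2, 0], "claw": 15}, {"turn": [0, 0, 0], "slide": [-0.1, 0.6, 0], "claw": 15}])

```text
t: 7.2
eef_pos: [531.3, -24.8, 28.9]
tcp_rot: [3.141, 0.001, 1.655]
ft_force: [-1.8, -6.7, 2.1]
opening: 0.259
grip_force: 30.0
```

Request:
jog_arm(targets=[{"turn": [0, 0, 0], "slide": [-0.1, 0.6, 0], "claw": 15}, {"turn": [0, 0, 0], "slide": [-0.1, 0.6, 0], "claw": 15}, {"turn": [0, 0, 0], "slide": [-0.1, 0.6, 0], "claw": 15}, {"turn": [0, 0, 0], "slide": [0, 0.6, 0], "claw": 15}])

```text
t: 7.7
eef_pos: [531.2, -22.5, 28.9]
tcp_rot: [3.141, 0.001, 1.655]
ft_force: [-2.4, -6.5, 2.7]
opening: 0.257
grip_force: 30.0
```

Request:
jog_arm(targets=[{"turn": [0, 0, 0], "slide": [-0.1, 0.5, 0], "claw": 15}, {"turn": [0, 0, 0], "slide": [0, 0.5, 0], "claw": 15}, {"turn": [0, 0, 0], "slide": [0, 0.5, 0], "claw": 15}])

```text
t: 8.07
eef_pos: [531.0, -21.0, 28.9]
tcp_rot: [3.141, 0.001, 1.655]
ft_force: [-1.9, -7.1, 3.3]
opening: 0.263
grip_force: 30.0
```

Request:
jog_arm(targets=[{"turn": [0, 0, 0], "slide": [-0.1, 0.5, 0], "claw": 15}, {"turn": [0, 0, 0], "slide": [0, 0.5, 0], "claw": 15}, {"turn": [0, 0, 0], "slide": [0, 0.5, 0], "claw": 15}])

```text
t: 8.45
eef_pos: [530.9, -19.5, 28.9]
tcp_rot: [3.141, 0.001, 1.655]
ft_force: [-1.0, -6.9, 2.7]
opening: 0.263
grip_force: 30.0
```

Request:
jog_arm(targets=[{"turn": [0, 0, 0], "slide": [-0.1, 0.5, 0], "claw": 15}, {"turn": [0, 0, 0], "slide": [0, 0.5, 0], "claw": 15}, {"turn": [0, 0, 0], "slide": [0, 0.5, 0], "claw": 15}])

```text
t: 8.82
eef_pos: [530.8, -18.0, 28.9]
tcp_rot: [3.141, 0.001, 1.655]
ft_force: [-1.6, -7.2, 3.8]
opening: 0.263
grip_force: 30.0
```

Request:
jog_arm(targets=[{"turn": [0, 0, 0], "slide": [-0.1, 0.5, 0], "claw": 15}, {"turn": [0, 0, 0], "slide": [0, 0.5, 0], "claw": 15}, {"turn": [0, 0, 0], "slide": [-0.1, 0.5, 0], "claw": 15}])

```text
t: 9.2
eef_pos: [530.7, -16.5, 28.9]
tcp_rot: [3.141, 0.001, 1.655]
ft_force: [-0.6, -6.1, 2.4]
opening: 0.263
grip_force: 30.0
```

Request:
jog_arm(targets=[{"turn": [0, 0, 0], "slide": [-0.1, 0.5, 0], "claw": 15}, {"turn": [0, 0, 0], "slide": [0, 0.5, 0], "claw": 15}, {"turn": [0, 0, 0], "slide": [-0.1, 0.5, 0], "claw": 15}])

```text
t: 9.57
eef_pos: [530.5, -14.9, 28.9]
tcp_rot: [3.141, 0.001, 1.655]
ft_force: [0.1, -5.1, 2.8]
opening: 0.261
grip_force: 30.0
```

Request:
jog_arm(targets=[{"turn": [0, 0, 0], "slide": [-0.1, 0.5, 0], "claw": 15}, {"turn": [0, 0, 0], "slide": [0, 0.5, 0], "claw": 15}, {"turn": [0, 0, 0], "slide": [-0.1, 0.5, 0], "claw": 15}, {"turn": [0, 0, 0], "slide": [0, 0.5, 0], "claw": 15}])

```text
t: 10.07
eef_pos: [530.3, -12.3, 28.9]
tcp_rot: [3.14, 0.0, 1.655]
ft_force: [2.0, -1.4, 2.5]
opening: 0.26
grip_force: 30.0
```

Request:
jog_arm(targets=[{"turn": [0, 0, 0], "slide": [-0.1, 0.5, 0], "claw": 15}, {"turn": [0, 0, 0], "slide": [0, 0.5, 0], "claw": 15}, {"turn": [0, 0, 0], "slide": [0, 0.4, 0], "claw": 15}])

```text
t: 10.45
eef_pos: [530.2, -11.2, 28.9]
tcp_rot: [3.14, 0.0, 1.656]
ft_force: [3.6, -4.4, 3.4]
opening: 0.264
grip_force: 30.0
```

Request:
jog_arm(targets=[{"turn": [0, 0, 0], "slide": [-0.1, 0.4, 0], "claw": 15}, {"turn": [0, 0, 0], "slide": [0, 0.4, 0], "claw": 15}])

```text
t: 10.7
eef_pos: [530.2, -10.5, 28.9]
tcp_rot: [3.14, 0.0, 1.655]
ft_force: [4.2, -4.6, 2.4]
opening: 0.263
grip_force: 30.0
```

Run:
```python
from h import *
c=read_camera("wrist");np.savez("w3.npz",**c);s=state();print(s["eef_pos"],s["ft_force"])
b=bird(c,500,560,-110,10,48,6)
cv2.imwrite("pics/w3b.png",b)
a=read_camera("scene");cv2.imwrite("pics/s3.png",cv2.resize(a["frame"][170:240,210:330],None,fx=6,fy=6,interpolation=cv2.INTER_CUBIC))
```

```text
[530.19567164 -10.41985989  28.94160951] [ 3.42158905 -4.47530397  3.09012501]
```

View pics/s3.png

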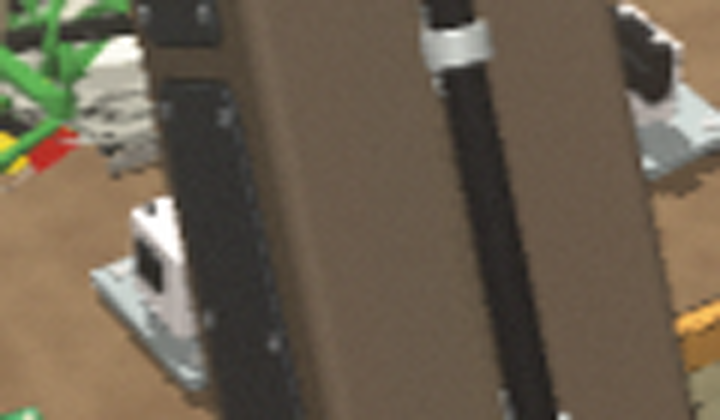

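The arm hides the button in that view, so I'll go on by feel.

Request:
jog_arm(targets=[{"turn": [0, 0, 0], "slide": [-0.3, 0.5, 0], "claw": 15}, {"turn": [0, 0, 0], "slide": [-0.2, 0.5, 0], "claw": 15}, {"turn": [0, 0, 0], "slide": [0, 0, 0], "claw": 15}])

```text
t: 11.18
eef_pos: [530.1, -9.5, 28.9]
tcp_rot: [3.139, 0.001, 1.655]
ft_force: [4.7, -4.1, 1.4]
opening: 0.262
grip_force: 30.0
```

Request:
jog_arm(targets=[{"turn": [0, 0, 0], "slide": [0.5, 0.5, 0], "claw": 15}, {"turn": [0, 0, 0], "slide": [0, 0.5, 0], "claw": 15}, {"turn": [0, 0, 0], "slide": [0, 0, 0], "claw": 15}])

```text
t: 11.55
eef_pos: [530.1, -9.0, 28.9]
tcp_rot: [3.141, 0.001, 1.655]
ft_force: [1.7, -10.3, 2.8]
opening: 0.264
grip_force: 30.0
```

Blocked at about 41 mm of travel, inside the expected 39–42. I'll release, rise and check.

Request:
jog_arm(targets=[{"turn": [0, 0, 0], "slide": [0, -0.8, 0], "claw": 70}, {"turn": [0, 0, 0], "slide": [0, 0, 0], "claw": 70}, {"turn": [0, 0, 0], "slide": [0, 0, 45], "claw": 80}, {"turn": [0, 0, 0], "slide": [-15, 0, 60], "claw": 80}, {"turn": [0, 0, 0], "slide": [-20, -15, 50], "claw": 80}])

```text
t: 12.18
eef_pos: [494.0, -23.4, 185.4]
tcp_rot: [-3.142, -0.0, 1.657]
ft_force: [0.5, -1.4, 0.0]
opening: 0.73
grip_force: 0.0
```

Run:
```python
from h import *
c=read_camera("wrist");np.savez("w4.npz",**c);s=state();print(s["eef_pos"],s["tcp_rot"],s["opening"])
for q in("button_tip","moving_seat","fixed_seat"):
  for d in look_for(q,"wrist")[:2]: print(q,d, np.round(fonz(c,d["xy"],48 if q[0]=="b" else 58)))
cv2.imwrite("pics/w4b.png",bird(c,490,570,-230,30,48,3))
```

```text
[493.73513115 -24.82074745 190.67096959] [3.13603725e+00 1.80397201e-03 1.65672263e+00] 0.7687465883443908
moving_seat {'xy': [290.9, 201.7], 'conf': 0.71} [530. -41.  58.]
fixed_seat {'xy': [287.6, 176.3], 'conf': 0.74} [523. -14.  58.]
```

View pics/w4b.png

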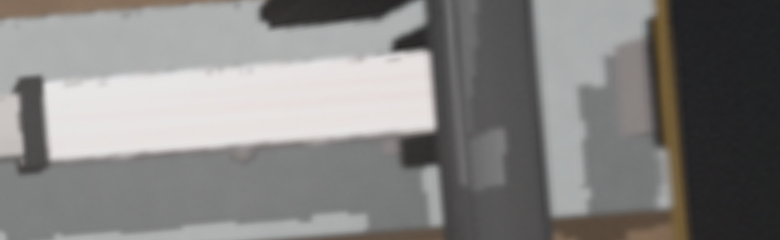

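The button bump at (243,152) px is at y = -51 and stands proud, so it has clicked out. Now the board.

Request:
jog_arm(targets=[{"turn": [0, 0, 0], "slide": [-5, 55, 5], "claw": 90}, {"turn": [0, 0, -6], "slide": [-5, 55, 0], "claw": 100}, {"turn": [0, 0, -6], "slide": [0, 35, 0], "claw": 100}, {"turn": [0, 0, -6], "slide": [0, 0, 0], "claw": 100}])

```text
t: 12.88
eef_pos: [484.0, 123.5, 186.9]
tcp_rot: [-3.139, 0.001, 1.341]
ft_force: [-0.2, 0.2, -0.4]
opening: 0.994
grip_force: 0.0
```

Run:
```python
from h import *
c=read_camera("wrist");np.savez("w5.npz",**c);s=state();print(s["t"],s["eef_pos"],s["tcp_rot"])
b=bird(c,420,540,130,260,4,4);cv2.imwrite("pics/w5b.png",b)
h=cv2.cvtColor(b,cv2.COLOR_BGR2HSV)
m=cv2.inRange(h,(40,60,30),(90,255,255));m=cv2.morphologyEx(m,cv2.MORPH_CLOSE,np.ones((25,25)))
cn=max(cv2.findContours(m,0,2)[0],key=cv2.contourArea)
r=cv2.minAreaRect(cn);p=cv2.boxPoints(r)
print(r[0],np.array(r[1])/4,"centre x,y",540-r[0][1]/4,260-r[0][0]/4)
print(np.c_[540-p[:,1]/4,260-p[:,0]/4])
cv2.polylines(b,[p.astype(int)],True,(0,0,255),1);cv2.imwrite("pics/w5b.png",b)
```

```text
12.925 [484.04396405 122.59718945 186.91175718] [-3.13863655e+00  9.76845220e-04  1.33559355e+00]
(267.01605224609375, 220.4755859375) [70.44527435 50.90091705] centre x,y 484.881103515625 193.24598693847656
[[463.7494  231.21718]
 [514.2971  225.23126]
 [506.01282 155.2748 ]
 [455.4651  161.26071]]
```

View pics/w5b.png

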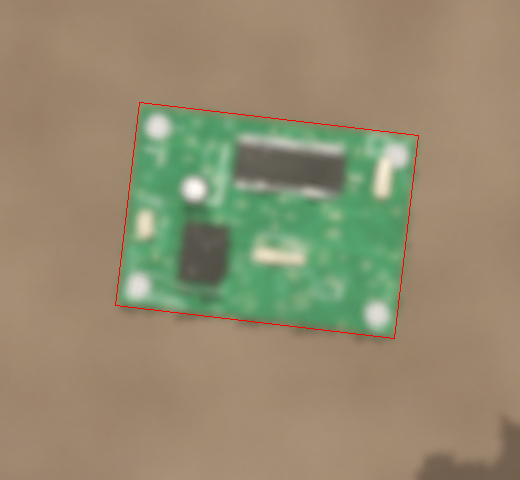

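Board is centred at (484.9, 193.2) with yaw -0.118; the fitted red rectangle matches its outline. I'll go down onto it.

Request:
jog_arm(targets=[{"turn": [0, 0, 3.5], "slide": [0.5, 35, -45], "claw": 100}, {"turn": [0, 0, 3.2], "slide": [0.5, 35.5, -50], "claw": 90}, {"turn": [0, 0, 0], "slide": [0, 0, -50], "claw": 75}, {"turn": [0, 0, 0], "slide": [0, 0, -28], "claw": 72}, {"turn": [0, 0, 0], "slide": [0, 0, 0], "claw": 72}])

```text
t: 13.55
eef_pos: [484.1, 191.1, 13.0]
tcp_rot: [-3.136, 0.002, 1.459]
ft_force: [-0.0, 0.4, 0.7]
opening: 0.727
grip_force: 0.0
```

Request:
jog_arm(targets=[{"turn": [0, 0, -0.3], "slide": [0.8, 2, -7], "claw": 65}, {"turn": [0, 0, 0], "slide": [0, 0, -3], "claw": 58}, {"turn": [0, 0, 0], "slide": [0, 0, 0], "claw": 58}])

```text
t: 13.92
eef_pos: [486.7, 193.5, 6.3]
tcp_rot: [3.141, -0.0, 1.453]
ft_force: [0.4, -0.2, -0.0]
opening: 0.585
grip_force: 0.0
```

Request:
jog_arm(targets=[{"turn": [0, 0, 0], "slide": [-1, 0, -4.3], "claw": 58}, {"turn": [0, 0, 0], "slide": [0, 0, 0], "claw": 56}, {"turn": [0, 0, 0], "slide": [0, 0, 0], "claw": 40}, {"turn": [0, 0, 0], "slide": [0, 0, 0], "claw": 40}, {"turn": [0, 0, 0], "slide": [0, 0, 0], "claw": 40}])

```text
t: 14.55
eef_pos: [485.5, 193.5, 1.6]
tcp_rot: [3.142, -0.0, 1.453]
ft_force: [-0.5, -0.6, 1.1]
opening: 0.517
grip_force: 30.0
```

Board gripped (49 mm wide, 30 N). The first overhead picture shows the fixed jaw unobstructed, so I'll use it to locate the seats.

Run:
```python
from h import *
c=dict(np.load("w1.npz"))
th=0.081;O=np.array([536.2,-74.7]);ex=np.array([np.cos(th),np.sin(th)]);ey=np.array([-np.sin(th),np.cos(th)])
def cb(z,x0,x1,y0,y1,s):
    W,H=int((y1-y0)*s),int((x1-x0)*s);m=np.zeros((H,W,2),np.float32)
    for j in range(H):
        for i in range(W):
            p=O+(x1-j/s)*ex+(y1-i/s)*ey;m[j,i]=fproj(c,(*p,z))
    return cv2.remap(c["frame"],m[...,0],m[...,1],cv2.INTER_CUBIC)
a=cb(58,-40,40,-160,-60,7)
for i in range(0,100,10): cv2.putText(a,str(-60-i),(i*7,12),0,.35,(0,0,255));cv2.line(a,(i*7,14),(i*7,30),(0,0,255),1)
cv2.imwrite("pics/jaw.png",a)
e=cb(14,-45,45,-185,185,2).astype(float).mean(axis=2)
for rows in [(6,25),(150,172)]:
    g=e[rows[0]:rows[1]].mean(axis=0);d=np.diff(cv2.GaussianBlur(g[None],(5,1),0)[0])
    L=np.argmax(d[:80]);R=np.argmin(d[600:])+600;print(rows,185-L/2,d[L],185-R/2,d[R])
```

```text
(6, 25) 168.5 7.83223684210526 -168.0 -7.95065789473685
(150, 172) 168.5 6.040719696969703 -166.0 -8.923295454545496
```

View pics/jaw.png

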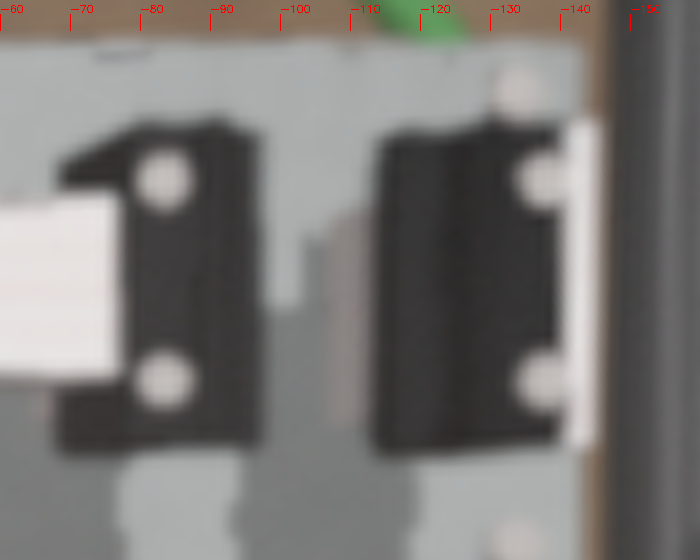

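Request:
jog_arm(targets=[{"turn": [0, 0, 0], "slide": [0, 0, 15], "claw": 40}, {"turn": [0, 0, 0], "slide": [0, 0, 40], "claw": 40}, {"turn": [0, 0, 3], "slide": [5, -20, 50], "claw": 40}, {"turn": [0, 0, 4], "slide": [10, -55, 25], "claw": 40}, {"turn": [0, 0, 4], "slide": [10, -55, 0], "claw": 40}])

```text
t: 15.18
eef_pos: [511.5, 62.4, 134.6]
tcp_rot: [3.136, 0.0, 1.649]
ft_force: [0.8, 0.5, -1.5]
opening: 0.519
grip_force: 30.0
```

The plate ends put the board's centre near -88 in the cradle frame, but the jaw edges say about -85. I'll take one closer look from straight above the jaws, with the tool held to the side.

Request:
jog_arm(targets=[{"turn": [0, 0, 0.2], "slide": [-14, -50, 10], "claw": 40}, {"turn": [0, 0, 0], "slide": [-14, -55, 5], "claw": 40}, {"turn": [0, 0, 0], "slide": [-14, -55, 0], "claw": 40}, {"turn": [0, 0, 0], "slide": [-14, -55, 0], "claw": 40}, {"turn": [0, 0, 0], "slide": [-10, -50, 0], "claw": 40}])

```text
t: 15.8
eef_pos: [443.7, -203.3, 147.6]
tcp_rot: [3.141, 0.001, 1.648]
ft_force: [0.2, 0.7, -1.4]
opening: 0.52
grip_force: 30.0
```

Request:
jog_arm(targets=[{"turn": [0, 0, 0], "slide": [0, -30, 0], "claw": 40}, {"turn": [0, 0, 0], "slide": [0, 0, 0], "claw": 40}, {"turn": [0, 0, 0], "slide": [0, 0, 0], "claw": 40}, {"turn": [0, 0, 0], "slide": [0, 0, 0], "claw": 40}])

```text
t: 16.3
eef_pos: [444.5, -230.4, 146.8]
tcp_rot: [3.141, -0.0, 1.65]
ft_force: [0.6, 0.1, -0.3]
opening: 0.516
grip_force: 30.0
```

Run:
```python
from h import *
c=read_camera("wrist");np.savez("w6.npz",**c);s=state();print(s["t"],s["eef_pos"],s["tcp_rot"],-c["R"].T@c["t"])
th=0.081;O=np.array([536.2,-74.7]);ex=np.array([np.cos(th),np.sin(th)]);ey=np.array([-np.sin(th),np.cos(th)])
def cb(z,x0,x1,y0,y1,s):
    W,H=int((y1-y0)*s),int((x1-x0)*s);m=np.zeros((H,W,2),np.float32)
    for j in range(H):
        for i in range(W):
            p=O+(x1-j/s)*ex+(y1-i/s)*ey;m[j,i]=fproj(c,(*p,z))
    return cv2.remap(c["frame"],m[...,0],m[...,1],cv2.INTER_CUBIC)
a=cb(58,-45,45,-175,-20,5)
for i in range(0,155,10): cv2.putText(a,str(-20-i),(i*5,12),0,.35,(0,0,255));cv2.line(a,(i*5,14),(i*5,440),(0,0,255),1)
cv2.imwrite("pics/jaw2.png",a)
e=cb(14,-45,45,-185,-100,4).astype(float).mean(axis=2)
for rows in [(6,50),(300,350)]:
    g=e[rows[0]:rows[1]].mean(axis=0);d=np.diff(cv2.GaussianBlur(g[None],(9,1),0)[0]);print(rows,-100-np.argmin(d)/4,d.min())
```

```text
16.35 [ 444.58593886 -230.54748729  146.73045035] [3.14146583e+00 1.23925053e-05 1.64978243e+00] [ 439.03818687 -157.84018125  317.01281661]
(6, 50) -122.5 -11.075343276515127
(300, 350) -166.0 -6.134166666666687
```

View pics/jaw2.png

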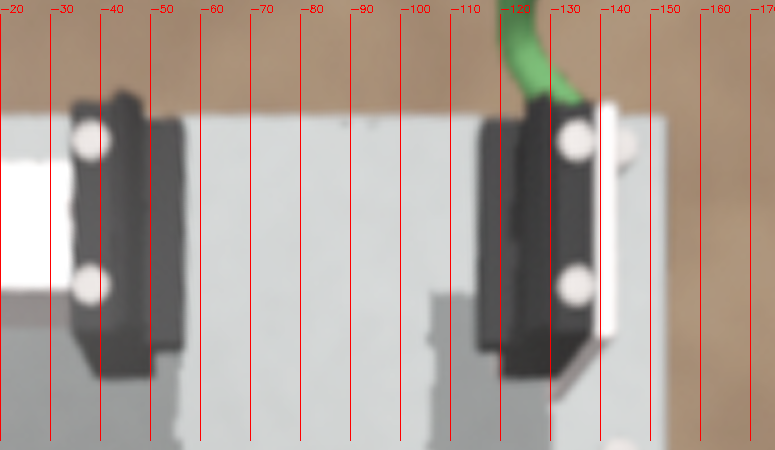

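Now both ledges are clear. Their inner edges are at cols 185 and 477, so the midpoint is -86.2 in my frame. The plate end reads -166 instead of -168, so this agrees with the nominal -88.5. TCP target is about (543, -160.4), z 59.6.

Request:
jog_arm(targets=[{"turn": [0, 0, 0], "slide": [30, 20, 0], "claw": 40}, {"turn": [0, 0, 0], "slide": [30, 20, 0], "claw": 40}, {"turn": [0, 0, 0], "slide": [25, 20, 0], "claw": 40}, {"turn": [0, 0, 0.1], "slide": [13.5, 10, 0], "claw": 40}, {"turn": [0, 0, 0], "slide": [0, 0, -10], "claw": 40}])

```text
t: 16.98
eef_pos: [543.5, -160.8, 136.5]
tcp_rot: [3.141, 0.001, 1.652]
ft_force: [-0.8, -0.8, -0.5]
opening: 0.516
grip_force: 30.0
```

Request:
jog_arm(targets=[{"turn": [0, 0, 0], "slide": [0, 0, -15], "claw": 40}, {"turn": [0, 0, 0], "slide": [0, 0, -15], "claw": 40}, {"turn": [0, 0, 0], "slide": [0, 0, -12], "claw": 40}, {"turn": [0, 0, 0], "slide": [0, 0, -8], "claw": 40}, {"turn": [0, 0, 0], "slide": [0, 0, 0], "claw": 40}])

```text
t: 17.6
eef_pos: [542.7, -161.5, 85.9]
tcp_rot: [-3.141, -0.0, 1.65]
ft_force: [0.2, 0.3, -0.0]
opening: 0.516
grip_force: 30.0
```

Correct y by +1 and descend to about 66, then settle.

Request:
jog_arm(targets=[{"turn": [0, 0, 0.1], "slide": [0.3, 1, -6], "claw": 40}, {"turn": [0, 0, 0], "slide": [0, 0, -6], "claw": 40}, {"turn": [0, 0, 0], "slide": [0, 0, -6], "claw": 40}, {"turn": [0, 0, 0], "slide": [0, 0, 0], "claw": 40}, {"turn": [0, 0, 0], "slide": [0, 0, 0], "claw": 40}])

```text
t: 18.23
eef_pos: [543.3, -160.5, 68.5]
tcp_rot: [3.141, 0.0, 1.652]
ft_force: [-0.4, 0.0, -0.5]
opening: 0.516
grip_force: 30.0
```

Request:
jog_arm(targets=[{"turn": [0, 0, 0], "slide": [0, 0, -3], "claw": 40}, {"turn": [0, 0, 0], "slide": [0, 0, -2.5], "claw": 40}, {"turn": [0, 0, 0], "slide": [0, 0, -1.5], "claw": 40}, {"turn": [0, 0, 0], "slide": [0, 0, -1], "claw": 40}, {"turn": [0, 0, 0], "slide": [0, 0, 0], "claw": 40}])

```text
t: 18.85
eef_pos: [543.2, -160.5, 60.4]
tcp_rot: [-3.142, -0.0, 1.652]
ft_force: [-0.6, 0.1, -0.2]
opening: 0.514
grip_force: 30.0
```

Request:
jog_arm(targets=[{"turn": [0, 0, 0], "slide": [0, 0, -0.5], "claw": 40}, {"turn": [0, 0, 0], "slide": [0, 0, -0.5], "claw": 40}, {"turn": [0, 0, 0], "slide": [0, 0, 0], "claw": 40}])

```text
t: 19.23
eef_pos: [543.3, -160.5, 59.5]
tcp_rot: [3.141, 0.0, 1.652]
ft_force: [-0.9, -0.5, -0.2]
opening: 0.513
grip_force: 30.0
```

Request:
jog_arm(targets=[{"turn": [0, 0, 0], "slide": [0, 0, -0.5], "claw": 40}, {"turn": [0, 0, 0], "slide": [0, 0, 0], "claw": 40}])

```text
t: 19.48
eef_pos: [543.3, -160.5, 59.5]
tcp_rot: [3.141, 0.0, 1.652]
ft_force: [-1.9, 1.1, 5.8]
opening: 0.515
grip_force: 30.0
```

Contact: 5.8 N upward at z 59.5, as expected. I'll release slowly and rise.

Request:
jog_arm(targets=[{"turn": [0, 0, 0], "slide": [0, 0, 0.3], "claw": 54}, {"turn": [0, 0, 0], "slide": [0, 0, 0], "claw": 60}, {"turn": [0, 0, 0], "slide": [0, 0, 0], "claw": 72}, {"turn": [0, 0, 0], "slide": [0, 0, 10], "claw": 75}, {"turn": [0, 0, 0], "slide": [0, 0, 30], "claw": 75}])

```text
t: 20.1
eef_pos: [542.7, -160.3, 99.2]
tcp_rot: [-3.14, -0.001, 1.652]
ft_force: [0.1, -0.9, 0.7]
opening: 0.745
grip_force: 0.0
```

Request:
jog_arm(targets=[{"turn": [0, 0, 0], "slide": [-20, -10, 50], "claw": 75}, {"turn": [0, 0, 0], "slide": [-40, -30, 30], "claw": 75}, {"turn": [0, 0, 0], "slide": [-40, -30, 0], "claw": 75}, {"turn": [0, 0, 0], "slide": [0, 0, 0], "claw": 75}])

```text
t: 20.6
eef_pos: [441.5, -231.8, 180.5]
tcp_rot: [3.141, 0.001, 1.649]
ft_force: [0.6, -0.1, 0.2]
opening: 0.75
grip_force: 0.0
```

Run:
```python
from h import *
c=read_camera("wrist");s=state();print(s["t"],s["eef_pos"],s["ft_force"])
th=0.081;O=np.array([536.2,-72.7]);ex=np.array([np.cos(th),np.sin(th)]);ey=np.array([-np.sin(th),np.cos(th)])
S=5;m=np.array([[fproj(c,(*(O+(45-j/S)*ex+(-20-i/S)*ey),62)) for i in range(775)] for j in range(450)],np.float32)
a=cv2.remap(c["frame"],m[...,0],m[...,1],cv2.INTER_CUBIC);cv2.imwrite("pics/end.png",a)
k=cv2.morphologyEx(cv2.inRange(cv2.cvtColor(a,cv2.COLOR_BGR2HSV),(40,60,30),(90,255,255)),cv2.MORPH_CLOSE,np.ones((25,25)))
r=cv2.minAreaRect(max(cv2.findContours(k,0,2)[0],key=cv2.contourArea))
print("y_c",-20-r[0][0]/S,"x_c",45-r[0][1]/S,np.array(r[1])/S,r[2])
```

```text
20.65 [ 442.71646613 -231.22807891  180.21887567] [ 0.31570714  0.399347   -0.60414568]
y_c -88.5 x_c -0.3999999999999986 [71.4 51.2] 0.0
```

The board is at y -88.5, x -0.4, square to the tube, in the cradle frame.

```bash
python3 -c "
from cell import *
print(job_done())"
```

```text
the job is handed in; nothing more can be done
None
```

I handed the job in at about 21 s of 48, with no verdict shown. The tube stopped about 41 mm along and the last wrist picture of it shows the button standing out. The board is in the cradle within about 1 mm of centre and square to the tube; its 5.8 N touchdown came at the expected ledge height.

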